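# Clear the vegetable peeler and hold its blade arm back for the next carrot

### The job

The electric peeler has finished a carrot butt. Lift that peeled butt out of the peeler's drive cup and stand it upright on the ochre cutting board without disturbing the pieces already there, then swing the spring-loaded blade arm by its knob out to its outer stop so that I can set the next carrot in the cup. Finish while still holding the arm against that stop: it springs back if you let go.

Things in the scene. Friction and masses are not known exactly. Their poses are not given: they have to be found in the camera images.
- peeler: electric peeler fixed to the table: plain grey motor housing, x from -85 to +65 mm, y from -95 to +95 mm, 50 mm high; its -x side is the front, with a small black rocker switch, and roughly faces the robot. Origin on the table under the housing, z up. Drive cup axis at x 0, y -30 mm; arm pivot post at x -45, y +50 mm (116 mm tall). Stands left or right of the board, turned up to 20 degrees.
- spindle (a point): centre of the drive cup's floor, 66 mm above the table: a steel cup with twelve teeth 8 mm high on a 53 mm inner circle; a carrot just stands in it and lifts straight out. The blade carrier (24 mm wide, top 120 mm above the table) stands 25 mm from this axis on the peeler's -x side; along the peeler's y both sides of the carrot are free for fingers above the arm bar, whose top is at 96 mm.
- pivot (a point): point on the vertical axis of the blade arm's hinge, 90 mm above the table (mid-height of the arm bar, a 12 mm square steel bar)
- knob (a point): centre of the upright black knob at the free end of the blade arm, 140 mm from the pivot axis, 125 mm above the table: round, 22 mm in diameter, its grip from 97 to 150 mm above the table. It moves with the arm and may turn within a grip, as it is round.
- blade_arm (a joint): angle of the blade arm (rad): 0 at rest at the inner stop, where the arm lies along the peeler's -y from its pivot (the knob's direction from the pivot is (-sin q, -cos q) in the peeler's frame); it grows clockwise seen from above, swinging to the peeler's -x (its front), to the outer stop at 1.2. A torsion spring pulls it back to 0: about 3 N at the knob at 0, 8 N at 1.2.
- peeled_butt: the peeled carrot butt standing in the drive cup: a tapering upright piece, 34 mm wide at its flat foot, 26 mm at mid-height (50 mm up), 15 mm at the top, 90 mm tall, about 60 g, loose. Origin at the centre of its foot, z up.
- board: ochre cutting board lying flat, fixed, 430 mm along its x, 245 mm along its y, 20 mm thick. Origin at the centre of its underside, so its top is at 20 mm. It lies with its long side across in front of the robot: its +y edge is the one nearer the robot. The near half (y above 10 mm) is empty; the cut carrot lies on the far half.
- fat_butt: another carrot butt, standing on the board's far half: 45 mm wide, 87 mm tall, loose, to be left alone. Origin at the centre of its foot.
- chunk: short carrot chunk 44 x 67 x 41 mm lying on the board's far half, loose, to be left alone. Origin at the centre of its underside.
- slice_0: half-round carrot slice 22 x 57 x 10 mm lying on the board, loose, to be left alone. Origin at the centre of its underside.
- slice_1: half-round carrot slice 21 x 61 x 10 mm lying on the board, loose, to be left alone. Origin at the centre of its underside.
- slice_2: half-round carrot slice 20 x 47 x 10 mm lying on the board, loose, to be left alone. Origin at the centre of its underside.

How it is judged:
On the way, in this order (a step that is already met when the one before it is completed fails the run):
1. the peeled butt stands upright on the board, released (contact force between peeled_butt and board above 0.15 N and contact force between the fingers and peeled_butt below 0.05 N and angle between peeled_butt's own z axis and vertical below 0.15 rad and linear speed of peeled_butt below 0.03 m/s), for 0.2 s.
2. the blade arm is drawn out to its outer stop by the gripper (value of joint blade_arm above 1.15 rad and contact force between the fingers and blade_arm above 2 N), for 0.3 s.
At the end, for the whole second after the job is handed in: The fingers still hold the blade arm (more than 2 N on it) within 0.05 rad of its outer stop at 1.2 rad and it is at rest, with nothing else propping it; the peeled butt stands released, at rest and upright (within 0.15 rad) with its foot on the ochre board; the fat butt still stands (all of step 2 and velocity of joint blade_arm between -0.1 and 0.1 rad/s and contact force between peeled_butt and blade_arm below 0.05 N and contact force between the fingers and peeled_butt below 0.05 N and contact force between peeled_butt and board above 0.15 N and angle between each of peeled_butt, fat_butt's own z axis and vertical below 0.15 rad and linear speed of peeled_butt below 0.02 m/s and x of peeled_butt in the frame of board between -0.21 and 0.21 m and y of peeled_butt in the frame of board between -0.118 and 0.118 m and z of peeled_butt in the frame of board between 0.015 and 0.027 m); the arm keeps its last pose, push and grip.
It fails at once if a carrot piece that lay on the board is shoved more than 25 mm, or the fat butt is tipped over (distance of any of fat_butt, chunk, slice_0, slice_1, slice_2 from where it was at the start of the episode above 0.025 m or angle between fat_butt's own z axis and vertical above 0.4 rad).
It also fails if it takes over 61 s, if anything falls off the work surface, if the arm or the gripper's body presses on something with over 40 N, if the wrist force passes 120 N, or if a joint passes its speed limit or range.

### The arm

A 7-joint arm with a two-finger parallel gripper is mounted at the origin on a cart in front of the work surface, level with it; the furniture and walls round the work are solid. World frame = base frame: x ahead of the robot, y to its left, z up, the work surface at z = 0. Lengths are in m, angles in rad, forces in N, time in s.
With the tool pointing down it reaches from about 0.35 to 0.775 m from the base axis. Payload 3.1 kg.
Tool frame: the origin (TCP) lies on the centre line of the jaws, within the pads' length; the fingertips stand 25 mm ahead of it and the grasp point (between the pads) lies 6 mm ahead of it; y points along the fingers, z is the direction in which the jaws open and shut, and the axes are right-handed (so a half turn about y gives the same grasp; the last joint's range is limited). The gripper opens to 85 mm and grips with 20 to 120 N. Pads are 22 mm wide; open, the fingers measure 114 mm over their backs; the gripper's body (76 mm by 85 mm) begins 54 mm behind the grasp point. The pads swing forward as they close: fully open they stand 13 mm farther back than shut.
Start: joints at [-1.28, 0.311, 0.014, 1.512, -0.004, 1.319, -0.027], TCP at [0.18, 0.52, 0.256] pointing down, gripper open.
Joint ranges: [-2.7, 2.7], [-0.3, 1.91], [-1.27, 1.3], [0.12, 2.57], [-1.44, 4.58], [0.2, 2.03], [-3.05, 3.05]. Speed limits (rad/s): [2.79, 2.79, 3.14, 3.14, 3.14, 3.14, 3.14].

### API

Orientations are given as a 3x3 rotation matrix whose columns are the frame's x, y, z axes.
In Python, from bench import sense, get_image, close_job, find_in, outline_of, spot_point gives the robot as it stands.
- The arm moves only by the tool carry_out, never from a script. Its argument "motion" is a list of rows, each an object of numbers: "wx", "wy", "wz": the turn, a rotation vector about the tool's x, y, z in degrees; "dx", "dy", "dz": the shift along the tool's x, y, z in mm; "gripper": the gripper command: -1 is fully open, 1 is shut, values between are in proportion. In form: [{"wx": .., "wy": .., "wz": .., "dx": .., "dy": .., "dz": .., "gripper": ..}, ...]. A call has 1 to 10 rows; each row is the pose to reach, as a shift and turn from the pose commanded when the call began, along the tool's axes at that moment; what a row does not reach only later rows make up. A row lasts 1/10 s, in which the tool goes at most 50 mm and 8.59 degrees, less where a joint would pass 70% of its speed; a pose out of reach is approached as far as the arm can. A call with a gripper value outside its range is refused whole. The fingers move at their own pace and stop on an object; "squeeze" is the grip in N (left out, the last holds). Time passes only in rows, so rows that repeat a pose let the fingers close. It gives the time, the measured TCP pose, the force and the opening at its end, in the units of the state.
- sense(): the state, without advancing time (a new reading comes with each control period).
- get_image(name): name is "side" or "top" or "wrist"; returns a dict with "frame" (480x640x3 uint8, red, green, blue), "fx", "fy", "cx", "cy" (pixels), "k1" (the pictures are not rectified: a ray, as slopes to the right and down, at radius r is drawn at 1 + k1 r^2 times it, then the intrinsics apply), "R" (3x3) and "t" (3): a world point X has camera coordinates R X + t; the wrist camera has in their place "T_tool_cam" (4x4, takes a point from camera to tool coordinates, whose origin is the TCP and whose axes are the tool frame's). Camera axes: x right, y down, z forward; pixel columns grow to the right and rows downward; lengths in m; the calibration is good to about 2 mm. A picture is of the moment at which its call begins: read the wrist's pose just before it. There is no depth.
- close_job(): hands the job in, once; it reports no verdict.
Trained networks look in a picture, given as the dict that the camera call returned (one of the last four; its "shot" number tells which), for a name from the list of things; names that differ only in an ending like _2 or _b are one class to them, and where a whole thing is asked for, a point or a joint stands for the part that bears it (a point fixed in the world has none). Each returns a list of dicts, best first, with "confidence" (0 to 1); they miss things now and then, are a little off and sometimes report something else, mostly with a low value. They report only what shows in the picture. A call takes as long as a camera call.
- find_in(picture, thing): "bbox" ([left, top, width, height] as shares, 0 to 1, of the picture: columns of its width, rows of its height, round what is visible of it).
- outline_of(picture, thing): "mask" (480x640 bool, what is visible of it) and "bbox" ([left, top, width, height] as shares, 0 to 1, of the picture: columns of its width, rows of its height, round what is visible of it).
- spot_point(picture, thing): "point" ([column, row] as shares, 0 to 1, of the picture: columns of its width, rows of its height: a listed point, or the origin of a listed thing).
The state is a dict: "time": time; "joint_positions": joint angles; "qvel": joint speeds; "joint_torque": joint torques, N m; "ee_pos": TCP position; "tool_rot": TCP orientation; "ft_force": force on the tool from outside, world axes, zero at the start; "wrist_torque": the same for the moment, N m; "width": finger opening in m.
Only numpy, scipy, OpenCV 4.12 (cv2) and the standard library are available. Lean on these libraries where they do the work, as an engineer would, in place of code of your own. Each camera call takes 0.05 s, during which the arm holds its last target.

## Working session

There is one attempt and no reset: what is moved stays moved. The work goes in short steps, Python scripts to look and compute and a tool call to move; the robot and the scene stay as the last step left them, time stands still between calls to the robot, and variables do not carry over. Pictures are saved under pics/ and viewed, and the job is handed in when it is done.

Besides the shell and the picture viewer there is one more tool, called as a command line: name --argument value ..., lists and objects as JSON in quotes. carry_out: Moves the arm, as the interface text tells. Its arguments: {"type":"object","properties":{"motion":{"type":"array","items":{"type":"object","properties":{"wx":{"type":"number"},"wy":{"type":"number"},"wz":{"type":"number"},"dx":{"type":"number"},"dy":{"type":"number"},"dz":{"type":"number"},"gripper":{"type":"number"}}}},"squeeze":{"type":"number"}},"required":["motion"]}

```bash
mkdir -p pics; ls
python3 - <<'E'
from bench import *
import cv2,numpy as np
s=sense();print(s['time'],s['ee_pos'],np.round(s['tool_rot'],3),s['width'])
for n in['side','top']:
    p=get_image(n);cv2.imwrite(f'pics/{n}0.png',p['frame'][:,:,::-1])
    print(n,{k:(np.round(v,4).tolist() if k!='frame' else 0) for k,v in p.items()})
    for t in ['peeler','spindle','pivot','knob','peeled_butt','board','fat_butt','chunk','slice_0']:
        try:
            r=spot_point(p,t);print(t,[(round(q['confidence'],2),np.round(np.array(q['point'])*[640,480],1).tolist()) for q in r[:4]])
        except Exception as e: print(t,e)
E
```

```text
pics
0.0 [0.17947388 0.51918097 0.25520836] [[ 0.945 -0.001  0.327]
 [-0.327 -0.002  0.945]
 [ 0.    -1.    -0.002]] 0.08535299083259744
side {'frame': 0, 'fx': 572.4066, 'fy': 572.4066, 'cx': 311.6928, 'cy': 237.7677, 'k1': -0.1345, 'R': [[0.9279, -0.3729, -0.0052], [-0.225, -0.5485, -0.8053], [0.2974, 0.7484, -0.5928]], 't': [-0.5392, 0.2178, 1.228], 'shot': 1}
peeler [(0.93, [353.7, 361.4])]
spindle [(0.61, [369.4, 349.6])]
pivot [(0.69, [327.1, 329.1])]
knob [(0.75, [376.2, 355.3])]
peeled_butt [(0.58, [366.4, 344.9]), (0.19, [267.8, 176.6])]
board [(0.49, [370.4, 346.1])]
fat_butt [(0.6, [294.4, 211.0])]
chunk [(0.73, [324.9, 326.0]), (0.72, [272.7, 193.2])]
slice_0 [(0.38, [248.8, 178.8]), (0.37, [269.9, 176.2])]
top {'frame': 0, 'fx': 448.0817, 'fy': 448.0817, 'cx': 321.6232, 'cy': 246.1019, 'k1': 0.0352, 'R': [[0.0125, -0.9999, -0.005], [-0.9948, -0.012, -0.1014], [0.1013, 0.0062, -0.9948]], 't': [0.0497, 0.6144, 1.094], 'shot': 2}
peeler [(0.59, [459.1, 266.6])]
spindle [(0.71, [480.6, 265.1]), (0.33, [241.9, 242.5])]
pivot [(0.59, [456.6, 290.2])]
knob [(0.79, [518.8, 277.3])]
peeled_butt [(0.75, [474.8, 260.9])]
board [(0.59, [227.6, 275.6]), (0.15, [457.8, 287.5])]
fat_butt [(0.77, [243.5, 240.1])]
chunk [(0.96, [204.0, 248.2])]
slice_0 [(0.72, [167.4, 239.9]), (0.56, [160.7, 262.4]), (0.5, [226.8, 231.6])]
```

View pics/side0.png

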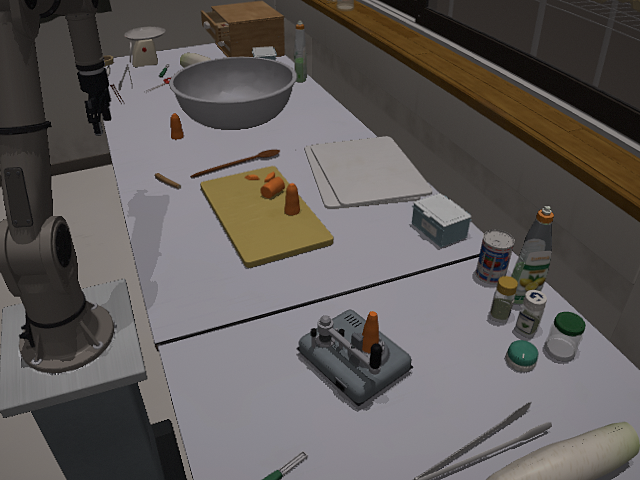

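View pics/top0.png

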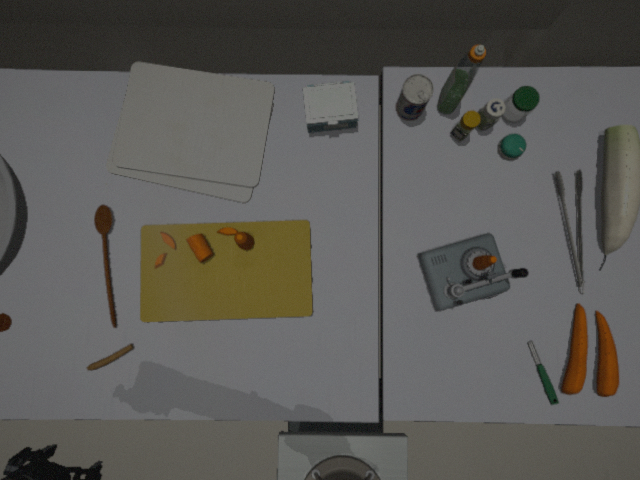

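```bash
cat > h.py <<'E'
from bench import *
import cv2,numpy as np
from scipy.optimize import least_squares
def ray(p,uv):
    K=np.array([[p['fx'],0,p['cx']],[0,p['fy'],p['cy']],[0,0,1.]])
    q=cv2.undistortPoints(np.array([[uv]],float),K,np.array([p['k1'],0,0,0.]))[0,0]
    R=np.array(p['R']);t=np.array(p['t'])
    return -R.T@t, R.T@np.array([q[0],q[1],1.])
def atz(p,uv,z):
    o,d=ray(p,uv);return o+d*(z-o[2])/d[2]
def proj(p,X):
    K=np.array([[p['fx'],0,p['cx']],[0,p['fy'],p['cy']],[0,0,1.]])
    R=np.array(p['R']);t=np.array(p['t'])
    return cv2.projectPoints(np.array(X,float).reshape(-1,3),cv2.Rodrigues(R)[0],t,K,np.array([p['k1'],0,0,0.]))[0][:,0]
def pt(p,t,k=0):
    r=spot_point(p,t);return np.array(r[k]['point'])*[640,480]
E
python3 - <<'E'
from h import *
P={n:get_image(n) for n in['side','top']}
for n,p in P.items():
    for t,z in [('spindle',.066),('pivot',.09),('knob',.125),('peeled_butt',.066),('peeler',0),('fat_butt',.02),('chunk',.02)]:
        r=spot_point(p,t)
        for q in r[:2]: 
            uv=np.array(q['point'])*[640,480];print(n,t,round(q['confidence'],2),uv.round(1),atz(p,uv,z).round(4))
    for t in ['peeled_butt','knob','blade_arm','board']:
        r=outline_of(p,t)
        if r:
            m=r[0]['mask'];ys,xs=np.where(m);print(n,t,r[0]['confidence'],xs.min(),xs.max(),ys.min(),ys.max(),m.sum())
            if t=='board':
                b=cv2.minAreaRect(np.c_[xs,ys].astype(np.float32));print([atz(p,c,.02).round(3) for c in cv2.boxPoints(b)])
    f=p['frame'][:,:,::-1]
    c=f[215:325,400:550] if n=='top' else f[290:415,280:430]
    cv2.imwrite(f'pics/{n}1.png',cv2.resize(c,None,fx=4.5,fy=4.5,interpolation=cv2.INTER_CUBIC))
E
```

```text
side spindle 0.65 [369.9 347.5] [ 0.573 -0.327  0.066]
side pivot 0.88 [322.7 327.9] [ 0.4989 -0.2639  0.09  ]
side knob 0.93 [373.3 356.3] [ 0.5417 -0.3961  0.125 ]
side knob 0.75 [367.5 346.9] [ 0.5421 -0.3716  0.125 ]
side peeled_butt 0.72 [366.4 346.3] [ 0.5681 -0.3215  0.066 ]
side peeler 0.75 [354.2 360.3] [ 0.5578 -0.2933  0.    ]
side peeler 0.62 [268.1 176.1] [0.631  0.4889 0.    ]
side fat_butt 0.66 [355.8 359.5] [ 0.5534 -0.3084  0.02  ]
side fat_butt 0.58 [293.4 210.8] [0.6258 0.2473 0.02  ]
side chunk 0.54 [273.7 193.1] [0.6054 0.3562 0.02  ]
side peeled_butt 0.81 362 378 311 352 526
side knob 0.72 317 381 321 374 1000
side blade_arm 0.84 318 382 322 374 972
side board 0.78 200 332 165 267 7349
[array([0.412, 0.492, 0.02 ]), array([0.738, 0.677, 0.02 ]), array([0.678, 0.073, 0.02 ]), array([ 0.43 , -0.015,  0.02 ])]
top spindle 0.62 [479.5 264.5] [ 0.5703 -0.3238  0.066 ]
top pivot 0.81 [454.2 286.5] [ 0.5162 -0.2555  0.09  ]
top pivot 0.62 [479.6 267.5] [ 0.5616 -0.3157  0.09  ]
top knob 0.66 [521.2 272.8] [ 0.5488 -0.3965  0.125 ]
top peeled_butt 0.56 [479.7 263.3] [ 0.5732 -0.3243  0.066 ]
top peeler 0.74 [458.  266.8] [ 0.5679 -0.292   0.    ]
top peeler 0.32 [227.8 273.7] [0.5429 0.2972 0.    ]
top fat_butt 0.54 [240.8 238. ] [0.6331 0.2628 0.02  ]
top fat_butt 0.25 [228.4 274.8] [0.5394 0.2912 0.02  ]
top chunk 0.58 [202.9 248.4] [0.6054 0.358  0.02  ]
top peeled_butt 0.51 472 496 255 270 306
top knob 0.57 449 528 268 297 602
top blade_arm 0.93 449 528 268 297 683
top board 0.72 140 312 220 321 15537
[array([0.666, 0.525, 0.02 ]), array([0.683, 0.088, 0.02 ]), array([0.435, 0.078, 0.02 ]), array([0.42 , 0.505, 0.02 ])]
```

```bash
ls pics
```

```text
side0.png
side1.png
top0.png
top1.png
```

View pics/side1.png

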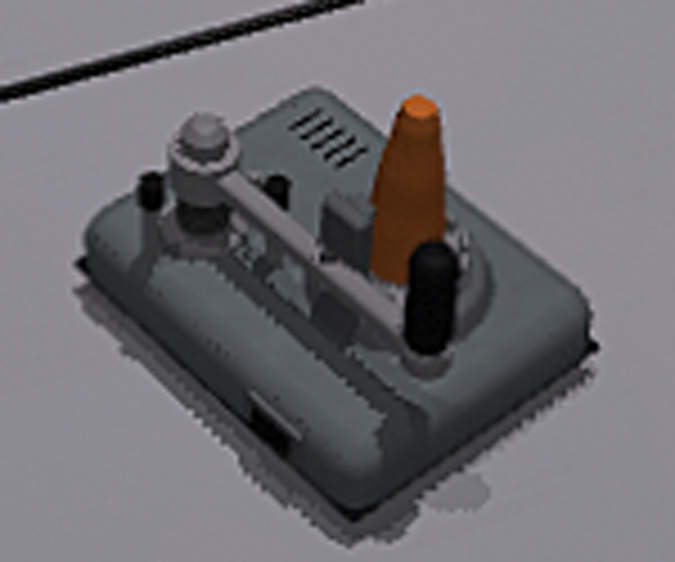

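View pics/top1.png

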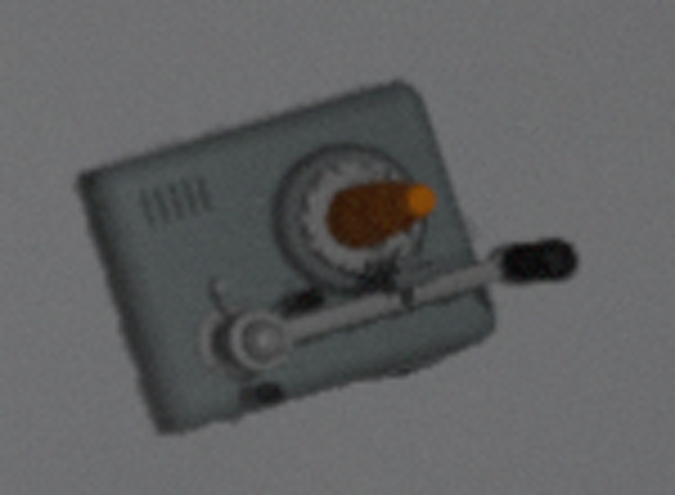

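```bash
cat > fit.py <<'E'
from h import *
P={n:get_image(n) for n in['side','top']}
L=dict(post=(-.045,.05,.116),knob=(-.045,-.09,.148),butt=(0,-.03,.156),spin=(0,-.03,.066),hc1=(.065,-.095,.045),hc2=(-.085,-.095,.045))
obs=[('top','post',(458.9,290.1)),('top','knob',(524.9,272.3)),('top','butt',(493.3,259.4)),
('side','post',(325.6,318.5)),('side','knob',(376.2,345.5)),('side','butt',(373.3,313.5)),('top','spin',(479.6,264)),('side','spin',(369.7,347.5))]
def W(v,l):
    c,s=np.cos(v[2]),np.sin(v[2]);return np.array([v[0]+c*l[0]-s*l[1],v[1]+s*l[0]+c*l[1],l[2]])
def res(v): return np.concatenate([proj(P[c],W(v,L[k]))[0]-uv for c,k,uv in obs])
for cams in (['top'],['side'],['top','side']):
    f=lambda v:np.concatenate([proj(P[c],W(v,L[k]))[0]-uv for c,k,uv in obs if c in cams])
    s=least_squares(f,[.56,-.29,.27],loss='soft_l1');v=s.x
    print(cams,v.round(4),np.degrees(v[2]).round(1))
    print(f(v).reshape(-1,2).round(1).tolist())
for k in L: print(k,W(v,L[k]).round(4))
f=P['top']['frame'][:,:,::-1].copy();
hs=[W(v,(x,y,.0)) for x,y in((-.085,-.095),(.065,-.095),(.065,.095),(-.085,.095))]
g=[]
for n,(y0,y1,x0,x1) in dict(top=(215,325,400,550),side=(290,415,280,430)).items():
    c=cv2.resize(P[n]['frame'][y0:y1,x0:x1,::-1],None,fx=4,fy=4,interpolation=cv2.INTER_CUBIC)
    cv2.polylines(c,[((proj(P[n],hs)-[x0,y0])*4).astype(np.int32)],True,(0,255,0))
    for k in L: 
        q=((proj(P[n],W(v,L[k]))[0]-[x0,y0])*4).astype(int);cv2.circle(c,tuple(q.tolist()),4,(255,0,255),1)
    cv2.imwrite(f'pics/{n}2.png',c)
E
python3 fit.py
```

```text
['top'] [ 0.5656 -0.2947  0.292 ] 16.7
[[0.6, -0.2], [-0.3, 0.2], [0.1, 0.8], [-0.3, -1.2]]
['side'] [ 0.5638 -0.2969  0.3035] 17.4
[[0.2, -1.4], [1.0, 1.1], [-1.1, 0.4], [-0.2, -0.5]]
['top', 'side'] [ 0.565  -0.2954  0.294 ] 16.8
[[0.9, 0.2], [-0.0, 0.4], [0.4, 1.1], [0.5, -2.4], [0.7, 0.4], [-1.0, -0.2], [-0.0, -0.9], [-0.2, -1.1]]
post [ 0.5074 -0.2605  0.116 ]
knob [ 0.548  -0.3945  0.148 ]
butt [ 0.5737 -0.3241  0.156 ]
spin [ 0.5737 -0.3241  0.066 ]
hc1 [ 0.6547 -0.3674  0.045 ]
hc2 [ 0.5111 -0.4109  0.045 ]
```

```bash
cat > go.py <<'E'
import sys
from h import *
from scipy.spatial.transform import Rotation as Ro
def go(x,y,z,az):
    s=sense();R=np.array(s['tool_rot']);p=np.array(s['ee_pos'])
    a=np.radians(az);Z=np.array([np.cos(a),np.sin(a),0]);Y=np.array([0,0,-1.]);X=np.cross(Y,Z)
    Rt=np.c_[X,Y,Z];d=R.T@(np.array([x,y,z])-p)*1000;w=np.degrees(Ro.from_matrix(R.T@Rt).as_rotvec())
    print('t',round(s['time'],2),'pos',p.round(4),'az',np.degrees(np.arctan2(R[1,2],R[0,2])).round(1),'d',d.round(1),'w',w.round(1),'width',round(s['width'],4),'F',np.round(s['ft_force'],1))
if __name__=='__main__': go(*map(float,sys.argv[1:]))
E
python3 go.py .45 .1 .27 20; python3 go.py .5737 -.3241 .25 -73.2
```

```text
t 2.3 pos [0.1796 0.5198 0.2563] az 70.9 d [ 392.6  -13.7 -308.5] w [ 0.  50.9  0. ] width 0.085 F [-0.2  0.6  0.9]
t 2.3 pos [0.1796 0.5198 0.2563] az 70.9 d [ 648.1    6.3 -669. ] w [ -0.  144.1   0. ] width 0.085 F [-0.2  0.6  0.9]
```

View pics/top2.png

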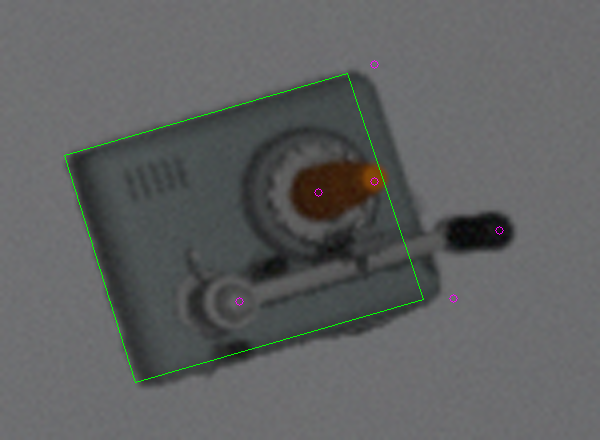

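View pics/side2.png

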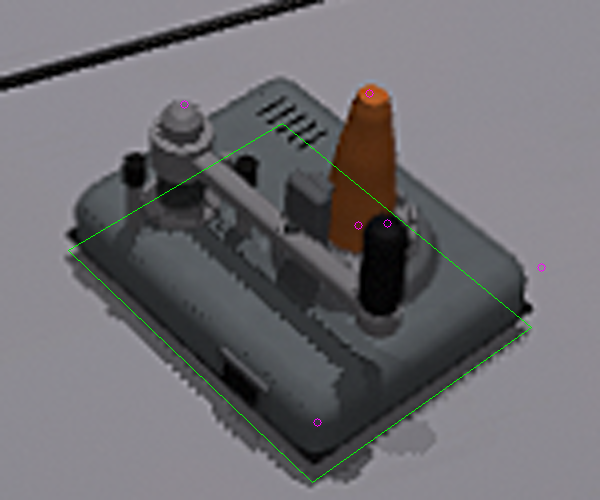

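The overlays agree: the footprint matches in both views, and the cup, knob and post marks sit on their parts. I'm moving above the butt.

carry_out --motion '[{"dx": 393, "dy": -14, "dz": -308, "wy": 51, "gripper": -1}, {"dx": 393, "dy": -14, "dz": -308, "wy": 51, "gripper": -1}, {"dx": 393, "dy": -14, "dz": -308, "wy": 51, "gripper": -1}, {"dx": 393, "dy": -14, "dz": -308, "wy": 51, "gripper": -1}, {"dx": 393, "dy": -14, "dz": -308, "wy": 51, "gripper": -1}, {"dx": 393, "dy": -14, "dz": -308, "wy": 51, "gripper": -1}, {"dx": 393, "dy": -14, "dz": -308, "wy": 51, "gripper": -1}, {"dx": 393, "dy": -14, "dz": -308, "wy": 51, "gripper": -1}, {"dx": 393, "dy": -14, "dz": -308, "wy": 51, "gripper": -1}, {"dx": 393, "dy": -14, "dz": -308, "wy": 51, "gripper": -1}]' --squeeze 40

```text
$.motion[0]: bad value
```

```bash
python3 go.py .5737 -.3241 .25 -73.2
```

```text
t 2.3 pos [0.1796 0.5198 0.2563] az 70.9 d [ 648.1    6.3 -669. ] w [ -0.  144.1   0. ] width 0.085 F [-0.2  0.6  0.9]
```

carry_out --motion '[{"wx": 0, "wy": 8, "wz": 0, "dx": 39, "dy": -1, "dz": -31, "gripper": -1}, {"wx": 0, "wy": 51, "wz": 0, "dx": 393, "dy": -14, "dz": -308, "gripper": -1}]' --squeeze 40

```text
time: 2.5
ee_pos: [0.233, 0.4358, 0.2583]
tool_rot: [[0.812, -0.0, 0.584], [-0.584, -0.0, 0.812], [-0.0, -1.0, -0.0]]
ft_force: [1.3, -0.7, -0.1]
width: 0.0855
```

```bash
python3 go.py .5 -.05 .26 -20
```

```text
t 2.5 pos [0.233  0.4358 0.2583] az 54.3 d [ 500.5   -1.6 -238.3] w [ 0.  74.3  0. ] width 0.0855 F [ 1.3 -0.7 -0.1]
```

carry_out --motion '[{"wx": 0, "wy": 74, "wz": 0, "dx": 500, "dy": -2, "dz": -238, "gripper": -1}, {"wx": 0, "wy": 74, "wz": 0, "dx": 500, "dy": -2, "dz": -238, "gripper": -1}, {"wx": 0, "wy": 74, "wz": 0, "dx": 500, "dy": -2, "dz": -238, "gripper": -1}, {"wx": 0, "wy": 74, "wz": 0, "dx": 500, "dy": -2, "dz": -238, "gripper": -1}, {"wx": 0, "wy": 74, "wz": 0, "dx": 500, "dy": -2, "dz": -238, "gripper": -1}, {"wx": 0, "wy": 74, "wz": 0, "dx": 500, "dy": -2, "dz": -238, "gripper": -1}, {"wx": 0, "wy": 74, "wz": 0, "dx": 500, "dy": -2, "dz": -238, "gripper": -1}, {"wx": 0, "wy": 74, "wz": 0, "dx": 500, "dy": -2, "dz": -238, "gripper": -1}, {"wx": 0, "wy": 74, "wz": 0, "dx": 500, "dy": -2, "dz": -238, "gripper": -1}, {"wx": 0, "wy": 74, "wz": 0, "dx": 500, "dy": -2, "dz": -238, "gripper": -1}]'

```text
time: 3.5
ee_pos: [0.4758, -0.0036, 0.261]
tool_rot: [[-0.337, 0.001, 0.941], [-0.941, 0.001, -0.337], [-0.001, -1.0, 0.001]]
ft_force: [1.7, 1.4, 0.6]
width: 0.0852
```

```bash
python3 go.py .5737 -.3241 .26 -73.2
```

```text
t 3.5 pos [ 0.4758 -0.0036  0.261 ] az -19.7 d [268.8   0.9 200.2] w [-0.  53.5 -0.1] width 0.0852 F [1.7 1.4 0.6]
```

carry_out --motion '[{"wx": 0, "wy": 53, "wz": 0, "dx": 260, "dy": 1, "dz": 195, "gripper": -1}, {"wx": 0, "wy": 53, "wz": 0, "dx": 260, "dy": 1, "dz": 195, "gripper": -1}, {"wx": 0, "wy": 53, "wz": 0, "dx": 260, "dy": 1, "dz": 195, "gripper": -1}, {"wx": 0, "wy": 53, "wz": 0, "dx": 260, "dy": 1, "dz": 195, "gripper": -1}, {"wx": 0, "wy": 53, "wz": 0, "dx": 260, "dy": 1, "dz": 195, "gripper": -1}, {"wx": 0, "wy": 53, "wz": 0, "dx": 260, "dy": 1, "dz": 195, "gripper": -1}, {"wx": 0, "wy": 53, "wz": 0, "dx": 260, "dy": 1, "dz": 195, "gripper": -1}, {"wx": 0, "wy": 53, "wz": 0, "dx": 260, "dy": 1, "dz": 195, "gripper": -1}, {"wx": 0, "wy": 53, "wz": 0, "dx": 260, "dy": 1, "dz": 195, "gripper": -1}, {"wx": 0, "wy": 53, "wz": 0, "dx": 260, "dy": 1, "dz": 195, "gripper": -1}]'

```text
time: 4.5
ee_pos: [0.5718, -0.3105, 0.2596]
tool_rot: [[-0.954, 0.001, 0.3], [-0.3, 0.002, -0.954], [-0.001, -1.0, -0.002]]
ft_force: [-0.2, -0.1, 0.5]
width: 0.0855
```

```bash
python3 - <<'E'
from h import *
s=sense();p=get_image('wrist')
print(s['time'],s['ee_pos'],np.round(p['T_tool_cam'],3).tolist())
T=np.eye(4);T[:3,:3]=s['tool_rot'];T[:3,3]=s['ee_pos'];C=T@np.array(p['T_tool_cam']);Ci=np.linalg.inv(C);p['R']=Ci[:3,:3];p['t']=Ci[:3,3]
f=p['frame'][:,:,::-1].copy()
v=[.565,-.2954,.294];c,s_=np.cos(v[2]),np.sin(v[2])
for l in ((0,-.03,.156),(0,-.03,.066),(-.045,-.09,.15),(-.045,.05,.116)):
    q=proj(p,(v[0]+c*l[0]-s_*l[1],v[1]+s_*l[0]+c*l[1],l[2]))[0];print(l,q.round(1));cv2.circle(f,tuple(q.astype(int).tolist()),5,(255,0,255),1)
cv2.imwrite('pics/w1.png',f)
E
python3 go.py .5737 -.3241 .20 -73.2
```

```text
4.5 [ 0.57183352 -0.31052755  0.25955114] [[-0.0, 0.962, 0.274, -0.069], [-0.0, -0.274, 0.962, -0.118], [1.0, 0.0, 0.0, -0.0], [0.0, 0.0, 0.0, 1.0]]
(0, -0.03, 0.156) [344.5 250.5]
(0, -0.03, 0.066) [338.5 216.9]
(-0.045, -0.09, 0.15) [434.7 314.9]
(-0.045, 0.05, 0.116) [230.4 291. ]
t 4.55 pos [ 0.5719 -0.3102  0.2597] az -72.5 d [ 2.6 59.7 13.8] w [ 0.1  0.7 -0.1] width 0.0853 F [-0.4 -0.1 -0.3]
```

View pics/w1.png

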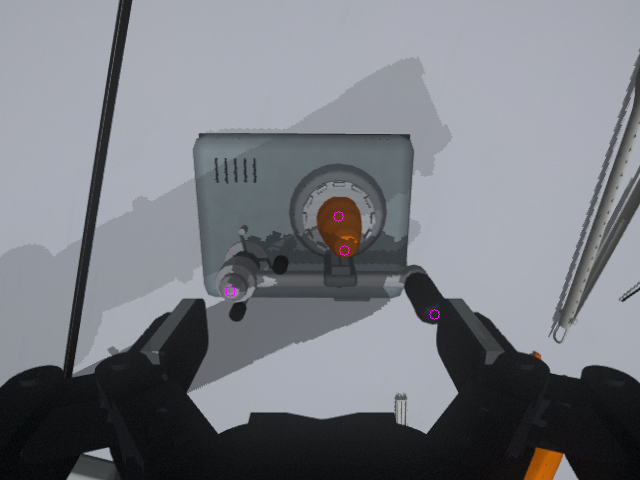

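carry_out --motion '[{"wx": 0, "wy": 1, "wz": 0, "dx": 2.5, "dy": 30, "dz": 14, "gripper": -1}, {"wx": 0, "wy": 1, "wz": 0, "dx": 2.5, "dy": 60, "dz": 14, "gripper": -1}, {"wx": 0, "wy": 1, "wz": 0, "dx": 2.5, "dy": 60, "dz": 14, "gripper": -1}, {"wx": 0, "wy": 1, "wz": 0, "dx": 2.5, "dy": 60, "dz": 14, "gripper": -1}]'

```text
time: 4.95
ee_pos: [0.5737, -0.3246, 0.2]
tool_rot: [[-0.959, 0.0, 0.284], [-0.284, 0.001, -0.959], [-0.001, -1.0, -0.001]]
ft_force: [0.2, 0.2, -0.2]
width: 0.0852
```

```bash
python3 go.py .5737 -.3241 .124 -73.2
```

```text
t 4.95 pos [ 0.5737 -0.3246  0.2   ] az -73.5 d [-0.1 76.  -0.4] w [ 0.1 -0.3 -0. ] width 0.0852 F [ 0.2  0.2 -0.2]
```

Descend, then close.

carry_out --motion '[{"wx": 0, "wy": 0, "wz": 0, "dx": 0, "dy": 30, "dz": 0, "gripper": -1}, {"wx": 0, "wy": 0, "wz": 0, "dx": 0, "dy": 60, "dz": 0, "gripper": -1}, {"wx": 0, "wy": 0, "wz": 0, "dx": 0, "dy": 76, "dz": 0, "gripper": -1}, {"wx": 0, "wy": 0, "wz": 0, "dx": 0, "dy": 76, "dz": 0, "gripper": -1}, {"wx": 0, "wy": 0, "wz": 0, "dx": 0, "dy": 76, "dz": 0, "gripper": 0}, {"wx": 0, "wy": 0, "wz": 0, "dx": 0, "dy": 76, "dz": 0, "gripper": 0}, {"wx": 0, "wy": 0, "wz": 0, "dx": 0, "dy": 76, "dz": 0, "gripper": 0}]'

```text
time: 5.65
ee_pos: [0.5738, -0.3273, 0.1255]
tool_rot: [[-0.96, 0.003, 0.281], [-0.281, -0.002, -0.96], [-0.002, -1.0, 0.002]]
ft_force: [0.2, 0.3, 0.2]
width: 0.0438
```

carry_out --motion '[{"wx": 0, "wy": 0, "wz": 0, "dx": 0, "dy": 0, "dz": 0, "gripper": 1}, {"wx": 0, "wy": 0, "wz": 0, "dx": 0, "dy": 0, "dz": 0, "gripper": 1}, {"wx": 0, "wy": 0, "wz": 0, "dx": 0, "dy": 0, "dz": 0, "gripper": 1}, {"wx": 0, "wy": 0, "wz": 0, "dx": 0, "dy": 0, "dz": 0, "gripper": 1}, {"wx": 0, "wy": 0, "wz": 0, "dx": 0, "dy": 0, "dz": 0, "gripper": 1}, {"wx": 0, "wy": 0, "wz": 0, "dx": 0, "dy": 0, "dz": 0, "gripper": 1}, {"wx": 0, "wy": 0, "wz": 0, "dx": 0, "dy": 0, "dz": 0, "gripper": 1}, {"wx": 0, "wy": 0, "wz": 0, "dx": 0, "dy": 0, "dz": 0, "gripper": 1}]'

```text
time: 6.45
ee_pos: [0.5737, -0.3268, 0.125]
tool_rot: [[-0.96, 0.002, 0.282], [-0.282, -0.001, -0.96], [-0.002, -1.0, 0.001]]
ft_force: [-0.3, -0.3, 5.1]
width: 0.0274
```

```bash
python3 - <<'E'
from h import *
for n in('wrist','side'):
    f=get_image(n)['frame'][:,:,::-1]
    if n=='side': f=cv2.resize(f[230:430,230:480],None,fx=3,fy=3)
    cv2.imwrite(f'pics/{n}_g.png',f)
E
python3 go.py .5737 -.3241 .124 -73.2
```

```text
t 6.55 pos [ 0.5737 -0.3269  0.125 ] az -73.6 d [-0.8  1.  -2.7] w [-0.1 -0.4 -0.1] width 0.0275 F [-1.   1.2  5. ]
```

View pics/wrist_g.png

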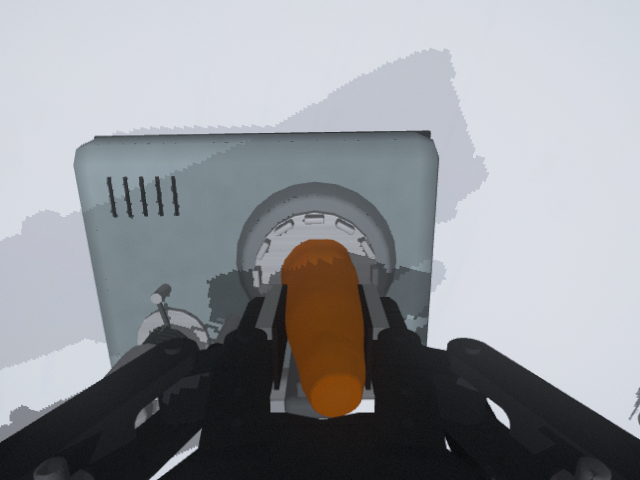

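View pics/side_g.png

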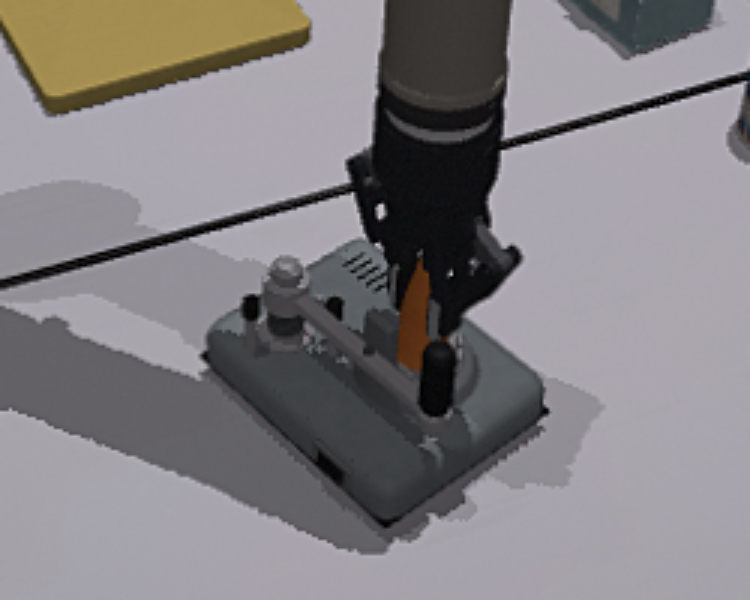

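The butt is held at 27 mm, as its size predicts. Lifting straight up.

carry_out --motion '[{"wx": 0, "wy": 0, "wz": 0, "dx": 0, "dy": -10, "dz": 0, "gripper": 1}, {"wx": 0, "wy": 0, "wz": 0, "dx": 0, "dy": -25, "dz": 0, "gripper": 1}, {"wx": 0, "wy": 0, "wz": 0, "dx": 0, "dy": -55, "dz": 0, "gripper": 1}, {"wx": 0, "wy": 0, "wz": 0, "dx": 0, "dy": -95, "dz": 0, "gripper": 1}, {"wx": 0, "wy": 0, "wz": 0, "dx": 0, "dy": -125, "dz": 0, "gripper": 1}, {"wx": 0, "wy": 0, "wz": 0, "dx": 0, "dy": -125, "dz": 0, "gripper": 1}, {"wx": 0, "wy": 0, "wz": 0, "dx": 0, "dy": -125, "dz": 0, "gripper": 1}]'

```text
time: 7.25
ee_pos: [0.5731, -0.3271, 0.2499]
tool_rot: [[-0.96, 0.002, 0.281], [-0.281, -0.001, -0.96], [-0.001, -1.0, 0.002]]
ft_force: [-0.7, -0.4, -0.8]
width: 0.0273
```

```bash
python3 - <<'E'
from h import *
for n in('wrist','side'):
    f=get_image(n)['frame'][:,:,::-1]
    if n=='side': f=cv2.resize(f[200:400,230:480],None,fx=3,fy=3)
    cv2.imwrite(f'pics/{n}_l.png',f)
E
python3 go.py .47 0 .24 0;python3 go.py .49 .20 .24 22
```

```text
t 7.35 pos [ 0.5725 -0.3259  0.2473] az -73.7 d [   6.7    8.1 -341.6] w [  0.2 -73.7  -0. ] width 0.0271 F [ 0.3  0.2 -1.5]
t 7.35 pos [ 0.5725 -0.3259  0.2473] az -73.7 d [ -68.7    8.4 -527.9] w [  0.2 -95.7  -0. ] width 0.0271 F [ 0.3  0.2 -1.5]
```

View pics/wrist_l.png

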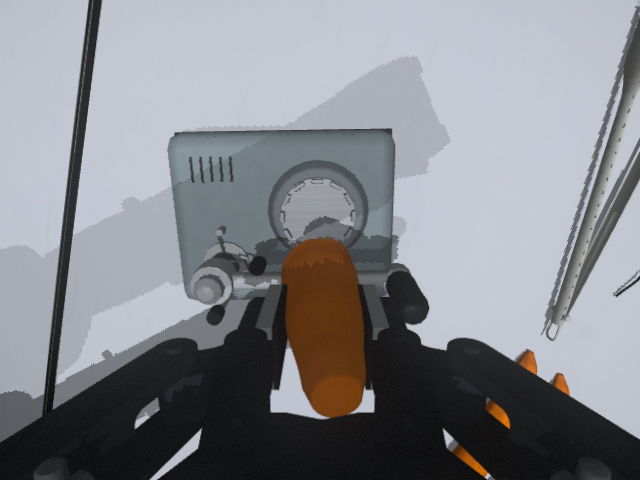

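View pics/side_l.png

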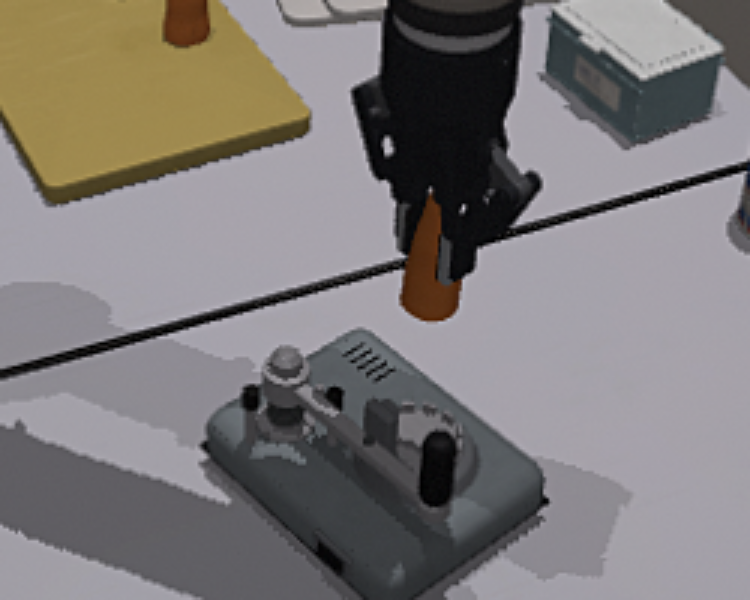

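```bash
python3 go.py .48 .18 .22 0
```

```text
t 7.35 pos [ 0.5725 -0.3259  0.2473] az -73.7 d [ -53.5   28.4 -511.5] w [  0.2 -73.7  -0. ] width 0.0271 F [ 0.3  0.2 -1.5]
```

carry_out --motion '[{"wx": 0, "wy": -4, "wz": 0, "dx": -2, "dy": 1, "dz": -20, "gripper": 1}, {"wx": 0, "wy": -10, "wz": 0, "dx": -6, "dy": 3, "dz": -55, "gripper": 1}, {"wx": 0, "wy": -15, "wz": 0, "dx": -10, "dy": 5, "dz": -95, "gripper": 1}, {"wx": 0, "wy": -21, "wz": 0, "dx": -14, "dy": 7, "dz": -135, "gripper": 1}, {"wx": 0, "wy": -26, "wz": 0, "dx": -18, "dy": 10, "dz": -175, "gripper": 1}, {"wx": 0, "wy": -32, "wz": 0, "dx": -22, "dy": 12, "dz": -215, "gripper": 1}, {"wx": 0, "wy": -38, "wz": 0, "dx": -26, "dy": 14, "dz": -255, "gripper": 1}, {"wx": 0, "wy": -43, "wz": 0, "dx": -31, "dy": 16, "dz": -295, "gripper": 1}, {"wx": 0, "wy": -49, "wz": 0, "dx": -35, "dy": 18, "dz": -335, "gripper": 1}, {"wx": 0, "wy": -54, "wz": 0, "dx": -39, "dy": 20, "dz": -370, "gripper": 1}]'

```text
time: 8.35
ee_pos: [0.5045, 0.0422, 0.227]
tool_rot: [[-0.331, -0.003, 0.944], [-0.944, 0.0, -0.331], [0.001, -1.0, -0.003]]
ft_force: [0.3, 1.0, -0.7]
width: 0.0272
```

```bash
python3 go.py .48 .18 .22 0
```

```text
t 8.35 pos [0.5045 0.0422 0.227 ] az -19.3 d [-121.9    7.1  -68.7] w [  0.2 -19.3   0. ] width 0.0272 F [ 0.3  1.  -0.7]
```

carry_out --motion '[{"wx": 0, "wy": -5, "wz": 0, "dx": -33, "dy": 2, "dz": -19, "gripper": 1}, {"wx": 0, "wy": -11, "wz": 0, "dx": -66, "dy": 4, "dz": -37, "gripper": 1}, {"wx": 0, "wy": -16, "wz": 0, "dx": -98, "dy": 6, "dz": -55, "gripper": 1}, {"wx": 0, "wy": -19, "wz": 0, "dx": -120, "dy": 7, "dz": -68, "gripper": 1}, {"wx": 0, "wy": -19, "wz": 0, "dx": -120, "dy": 7, "dz": -68, "gripper": 1}, {"wx": 0, "wy": -19, "wz": 0, "dx": -120, "dy": 7, "dz": -68, "gripper": 1}, {"wx": 0, "wy": -19, "wz": 0, "dx": -120, "dy": 7, "dz": -68, "gripper": 1}]'

```text
time: 9.05
ee_pos: [0.4831, 0.1731, 0.2213]
tool_rot: [[-0.015, -0.0, 1.0], [-1.0, -0.002, -0.015], [0.002, -1.0, -0.0]]
ft_force: [-0.4, -0.2, -0.7]
width: 0.0274
```

```bash
python3 - <<'E'
from h import *
for n in('wrist','side'):
    f=get_image(n)['frame'][:,:,::-1]
    if n=='side': f=cv2.resize(f[120:320,180:430],None,fx=3,fy=3)
    cv2.imwrite(f'pics/{n}_b.png',f)
E
python3 go.py .48 .18 .095 0
```

```text
t 9.15 pos [0.4832 0.1733 0.2216] az -0.9 d [ -6.8 126.6  -3.3] w [-0.  -0.9  0. ] width 0.0275 F [-0.3  0.6 -0.8]
```

View pics/wrist_b.png

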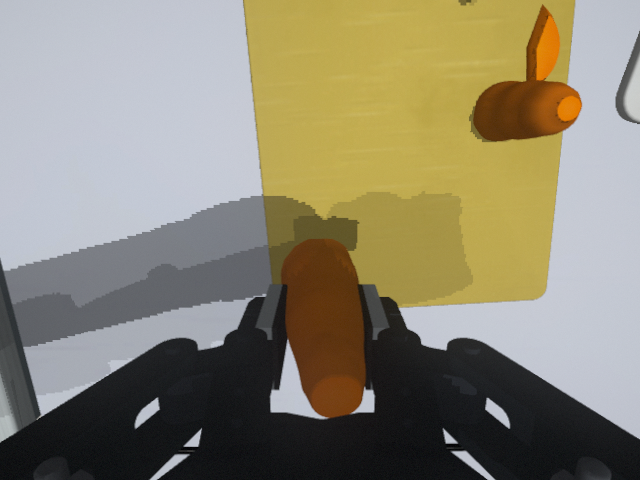

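View pics/side_b.png

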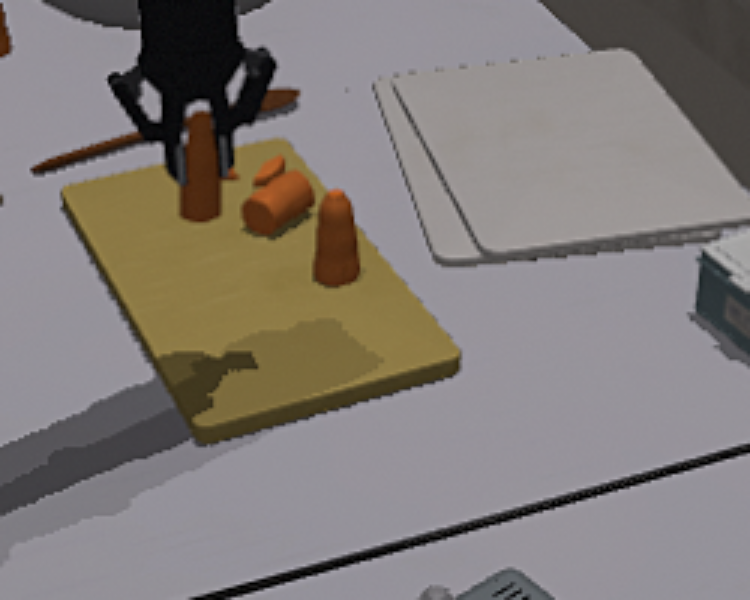

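The butt hangs upright over the empty near half of the board. Lowering.

carry_out --motion '[{"wx": 0, "wy": 0, "wz": 0, "dx": 0, "dy": 30, "dz": 0, "gripper": 1}, {"wx": 0, "wy": 0, "wz": 0, "dx": 0, "dy": 65, "dz": 0, "gripper": 1}, {"wx": 0, "wy": 0, "wz": 0, "dx": 0, "dy": 100, "dz": 0, "gripper": 1}, {"wx": 0, "wy": 0, "wz": 0, "dx": 0, "dy": 120, "dz": 0, "gripper": 1}, {"wx": 0, "wy": 0, "wz": 0, "dx": 0, "dy": 132, "dz": 0, "gripper": 1}, {"wx": 0, "wy": 0, "wz": 0, "dx": 0, "dy": 136, "dz": 0, "gripper": 1}, {"wx": 0, "wy": 0, "wz": 0, "dx": 0, "dy": 136, "dz": 0, "gripper": 1}, {"wx": 0, "wy": 0, "wz": 0, "dx": 0, "dy": 136, "dz": 0, "gripper": 1}]'

```text
time: 9.95
ee_pos: [0.4839, 0.1756, 0.0868]
tool_rot: [[-0.012, 0.003, 1.0], [-1.0, 0.001, -0.012], [-0.001, -1.0, 0.003]]
ft_force: [-0.3, 0.1, -0.9]
width: 0.0276
```

carry_out --motion '[{"wx": 0, "wy": 0, "wz": 0, "dx": 0, "dy": 3, "dz": 0, "gripper": 1}, {"wx": 0, "wy": 0, "wz": 0, "dx": 0, "dy": 3, "dz": 0, "gripper": 1}]'

```text
time: 10.15
ee_pos: [0.483, 0.1756, 0.083]
tool_rot: [[-0.011, 0.001, 1.0], [-1.0, 0.001, -0.011], [-0.001, -1.0, 0.001]]
ft_force: [-0.7, 0.6, -0.8]
width: 0.0272
```

carry_out --motion '[{"wx": 0, "wy": 0, "wz": 0, "dx": 0, "dy": 2, "dz": 0, "gripper": 1}, {"wx": 0, "wy": 0, "wz": 0, "dx": 0, "dy": 2, "dz": 0, "gripper": 1}]'

```text
time: 10.35
ee_pos: [0.4826, 0.1754, 0.0805]
tool_rot: [[-0.011, -0.0, 1.0], [-1.0, 0.0, -0.011], [-0.0, -1.0, -0.0]]
ft_force: [-0.3, -0.2, -0.8]
width: 0.0275
```

carry_out --motion '[{"wx": 0, "wy": 0, "wz": 0, "dx": 0, "dy": 1, "dz": 0, "gripper": 1}, {"wx": 0, "wy": 0, "wz": 0, "dx": 0, "dy": 1, "dz": 0, "gripper": 1}]'

```text
time: 10.55
ee_pos: [0.4826, 0.1754, 0.0794]
tool_rot: [[-0.011, -0.0, 1.0], [-1.0, -0.0, -0.011], [0.0, -1.0, -0.0]]
ft_force: [0.2, -0.4, -0.6]
width: 0.0273
```

```bash
python3 - <<'E'
from h import *
for n in('wrist','side'):
    f=get_image(n)['frame'][:,:,::-1]
    if n=='side': f=cv2.resize(f[140:300,180:380],None,fx=4,fy=4,interpolation=cv2.INTER_CUBIC)[:600]
    cv2.imwrite(f'pics/{n}_c.png',f)
E
python3 go.py .48 .18 .095 0
```

```text
t 10.65 pos [0.4826 0.1754 0.0795] az -0.7 d [ -4.6 -15.5  -2.7] w [ 0.  -0.7  0. ] width 0.0274 F [ 0.   0.6 -0.1]
```

View pics/side_c.png

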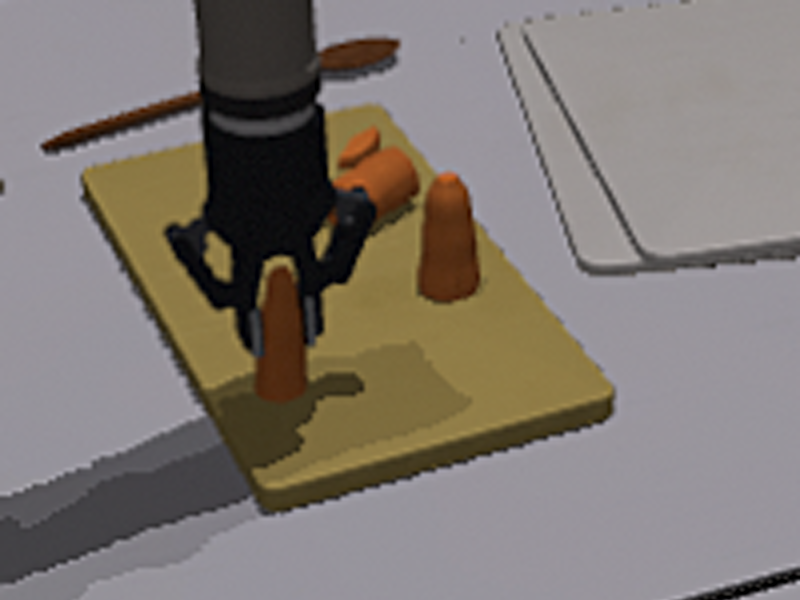

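carry_out --motion '[{"wx": 0, "wy": 0, "wz": 0, "dx": 0, "dy": 1, "dz": 0, "gripper": 1}, {"wx": 0, "wy": 0, "wz": 0, "dx": 0, "dy": 1, "dz": 0, "gripper": 1}]'

```text
time: 10.85
ee_pos: [0.4829, 0.1756, 0.079]
tool_rot: [[-0.011, 0.0, 1.0], [-1.0, 0.0, -0.011], [-0.0, -1.0, 0.0]]
ft_force: [-0.3, -0.5, 2.0]
width: 0.0271
```

carry_out --motion '[{"wx": 0, "wy": 0, "wz": 0, "dx": 0, "dy": 1, "dz": 0, "gripper": 1}, {"wx": 0, "wy": 0, "wz": 0, "dx": 0, "dy": 1, "dz": 0, "gripper": 1}]'

```text
time: 11.05
ee_pos: [0.4829, 0.1758, 0.0788]
tool_rot: [[-0.011, 0.0, 1.0], [-1.0, 0.001, -0.011], [-0.001, -1.0, 0.0]]
ft_force: [-3.3, 0.3, 8.6]
width: 0.0274
```

Contact shows at TCP z 0.079, as expected. Releasing gently.

carry_out --motion '[{"wx": 0, "wy": 0, "wz": 0, "dx": 0, "dy": -1.5, "dz": 0, "gripper": 1}, {"wx": 0, "wy": 0, "wz": 0, "dx": 0, "dy": -1.5, "dz": 0, "gripper": 0.25}, {"wx": 0, "wy": 0, "wz": 0, "dx": 0, "dy": -1.5, "dz": 0, "gripper": 0.2}, {"wx": 0, "wy": 0, "wz": 0, "dx": 0, "dy": -1.5, "dz": 0, "gripper": 0.0}, {"wx": 0, "wy": 0, "wz": 0, "dx": 0, "dy": -1.5, "dz": 0, "gripper": -0.5}, {"wx": 0, "wy": 0, "wz": 0, "dx": 0, "dy": -1.5, "dz": 0, "gripper": -0.5}, {"wx": 0, "wy": 0, "wz": 0, "dx": 0, "dy": -1.5, "dz": 0, "gripper": -0.5}]'

```text
time: 11.75
ee_pos: [0.4827, 0.1754, 0.079]
tool_rot: [[-0.012, 0.0, 1.0], [-1.0, -0.0, -0.012], [0.0, -1.0, 0.0]]
ft_force: [0.4, 0.0, 0.5]
width: 0.064
```

```bash
python3 - <<'E'
from h import *
for n in('wrist',):
    f=get_image(n)['frame'][:,:,::-1]
    cv2.imwrite(f'pics/{n}_d.png',f)
E
python3 go.py .48 .18 .25 0
```

```text
t 11.8 pos [0.4826 0.1754 0.079 ] az -0.7 d [  -4.6 -171.    -2.7] w [ 0.  -0.7  0. ] width 0.0639 F [ 0.1 -0.6 -0.5]
```

View pics/wrist_d.png

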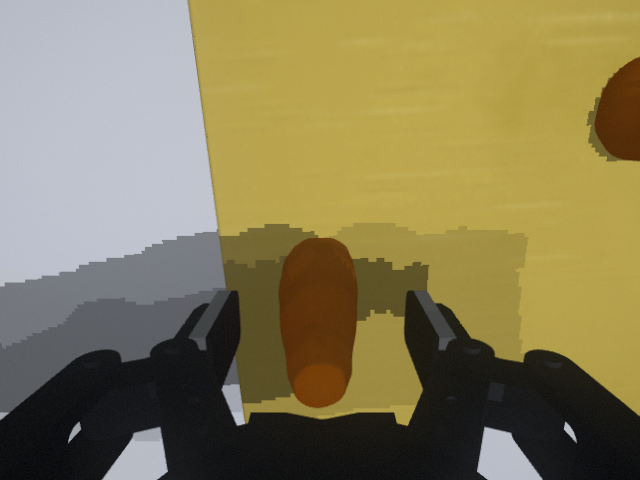

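It stands free and upright between open fingers. Retreating straight up; then over to the knob.

carry_out --motion '[{"wx": 0, "wy": 0, "wz": 0, "dx": 0, "dy": -15, "dz": 0, "gripper": -0.5}, {"wx": 0, "wy": 0, "wz": 0, "dx": 0, "dy": -45, "dz": 0, "gripper": -0.5}, {"wx": 0, "wy": 0, "wz": 0, "dx": 0, "dy": -85, "dz": 0, "gripper": -0.5}, {"wx": 0, "wy": 0, "wz": 0, "dx": 0, "dy": -130, "dz": 0, "gripper": -0.5}, {"wx": 0, "wy": 0, "wz": 0, "dx": 0, "dy": -165, "dz": 0, "gripper": -0.5}, {"wx": 0, "wy": 0, "wz": 0, "dx": 0, "dy": -165, "dz": 0, "gripper": -0.5}]'

```text
time: 12.4
ee_pos: [0.4862, 0.1761, 0.2498]
tool_rot: [[-0.012, 0.011, 1.0], [-1.0, 0.005, -0.012], [-0.005, -1.0, 0.011]]
ft_force: [-0.2, -0.3, 0.4]
width: 0.0642
```

```bash
python3 go.py .548 -.3945 .22 -17
```

```text
t 12.4 pos [0.4862 0.1761 0.2498] az -0.7 d [570.   27.5  68.1] w [-0.6 16.3 -0.4] width 0.0642 F [-0.2 -0.3  0.4]
```

carry_out --motion '[{"wx": 0, "wy": 2, "wz": 0, "dx": 30, "dy": 1, "dz": 4, "gripper": -0.5}, {"wx": 0, "wy": 4, "wz": 0, "dx": 75, "dy": 3, "dz": 9, "gripper": -0.5}, {"wx": 0, "wy": 6, "wz": 0, "dx": 122, "dy": 6, "dz": 15, "gripper": -0.5}, {"wx": 0, "wy": 8, "wz": 0, "dx": 170, "dy": 8, "dz": 20, "gripper": -0.5}, {"wx": 0, "wy": 10, "wz": 0, "dx": 218, "dy": 10, "dz": 26, "gripper": -0.5}, {"wx": 0, "wy": 12, "wz": 0, "dx": 266, "dy": 12, "dz": 32, "gripper": -0.5}, {"wx": 0, "wy": 13, "wz": 0, "dx": 314, "dy": 15, "dz": 38, "gripper": -0.5}, {"wx": 0, "wy": 14, "wz": 0, "dx": 362, "dy": 18, "dz": 44, "gripper": -0.5}, {"wx": 0, "wy": 15, "wz": 0, "dx": 410, "dy": 20, "dz": 50, "gripper": -0.5}, {"wx": 0, "wy": 16, "wz": 0, "dx": 455, "dy": 22, "dz": 56, "gripper": -0.5}]'

```text
time: 13.4
ee_pos: [0.5329, -0.2822, 0.2209]
tool_rot: [[-0.288, -0.001, 0.958], [-0.958, 0.001, -0.288], [-0.0, -1.0, -0.001]]
ft_force: [0.5, -0.4, 0.5]
width: 0.0645
```

```bash
python3 go.py .548 -.3945 .23 -17
```

```text
t 13.4 pos [ 0.5329 -0.2822  0.2209] az -16.7 d [103.2  -9.2  46.8] w [ 0.1  0.3 -0. ] width 0.0645 F [ 0.5 -0.4  0.5]
```

carry_out --motion '[{"wx": 0, "wy": 0, "wz": 0, "dx": 40, "dy": -4, "dz": 18, "gripper": -0.5}, {"wx": 0, "wy": 0, "wz": 0, "dx": 75, "dy": -7, "dz": 34, "gripper": -0.5}, {"wx": 0, "wy": 0, "wz": 0, "dx": 97, "dy": -9, "dz": 44, "gripper": -0.5}, {"wx": 0, "wy": 0, "wz": 0, "dx": 97, "dy": -9, "dz": 44, "gripper": -0.5}, {"wx": 0, "wy": 0, "wz": 0, "dx": 97, "dy": -9, "dz": 44, "gripper": -0.5}, {"wx": 0, "wy": 0, "wz": 0, "dx": 97, "dy": -9, "dz": 44, "gripper": -0.5}]'

```text
time: 14.0
ee_pos: [0.5483, -0.3839, 0.2303]
tool_rot: [[-0.285, -0.0, 0.959], [-0.959, 0.002, -0.285], [-0.002, -1.0, -0.001]]
ft_force: [0.6, -0.1, 1.3]
width: 0.0641
```

```bash
python3 - <<'E'
from h import *
s=sense();p=get_image('wrist')
T=np.eye(4);T[:3,:3]=s['tool_rot'];T[:3,3]=s['ee_pos'];C=T@np.array(p['T_tool_cam']);Ci=np.linalg.inv(C);p['R']=Ci[:3,:3];p['t']=Ci[:3,3]
f=p['frame'][:,:,::-1].copy()
v=[.565,-.2954,.294];c,s_=np.cos(v[2]),np.sin(v[2])
for l in ((0,-.03,.066),(-.045,-.09,.15),(-.045,-.09,.1),(-.045,.05,.116)):
    q=proj(p,(v[0]+c*l[0]-s_*l[1],v[1]+s_*l[0]+c*l[1],l[2]))[0];print(l,q.round(1));cv2.circle(f,tuple(q.astype(int).tolist()),5,(255,0,255),1)
cv2.imwrite('pics/w5.png',f)
q=get_image('top');cv2.imwrite('pics/t5.png',q['frame'][180:420,100:560,::-1])
E
python3 go.py .548 -.3945 .128 -17
```

```text
(0, -0.03, 0.066) [332.3 133.8]
(-0.045, -0.09, 0.15) [326.8 277.6]
(-0.045, -0.09, 0.1) [326.  249.8]
(-0.045, 0.05, 0.116) [187.6  57.1]
t 14.1 pos [ 0.5486 -0.3837  0.2308] az -16.5 d [ 10.7 102.8   2.5] w [ 0.   0.5 -0.1] width 0.0642 F [-0.  -0.5  0.3]
```

View pics/w5.png

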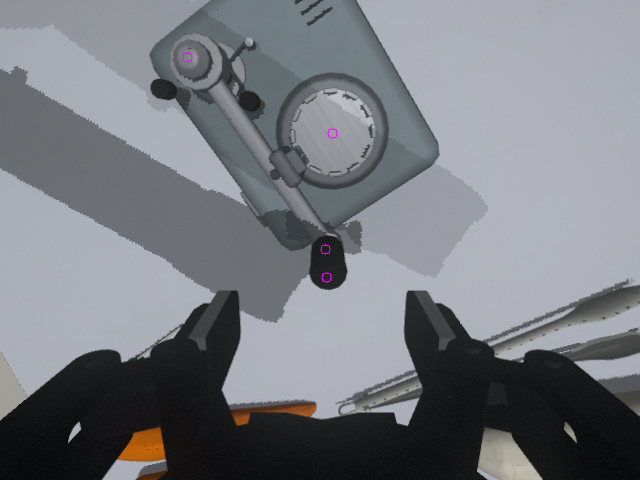

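View pics/t5.png

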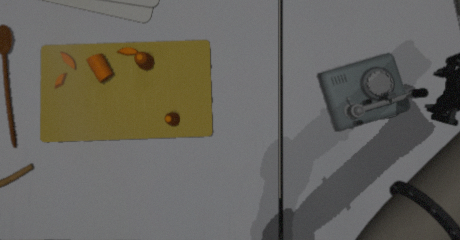

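carry_out --motion '[{"wx": 0, "wy": 0, "wz": 0, "dx": 10.5, "dy": 10, "dz": 2, "gripper": -0.5}, {"wx": 0, "wy": 0, "wz": 0, "dx": 10.5, "dy": 30, "dz": 2, "gripper": -0.5}, {"wx": 0, "wy": 0, "wz": 0, "dx": 10.5, "dy": 60, "dz": 2, "gripper": -0.5}, {"wx": 0, "wy": 0, "wz": 0, "dx": 10.5, "dy": 90, "dz": 2, "gripper": -0.5}, {"wx": 0, "wy": 0, "wz": 0, "dx": 10.5, "dy": 104, "dz": 2, "gripper": -0.5}, {"wx": 0, "wy": 0, "wz": 0, "dx": 10.5, "dy": 104, "dz": 2, "gripper": -0.5}, {"wx": 0, "wy": 0, "wz": 0, "dx": 10.5, "dy": 104, "dz": 2, "gripper": -0.5}]'

```text
time: 14.8
ee_pos: [0.547, -0.3969, 0.1278]
tool_rot: [[-0.286, 0.001, 0.958], [-0.958, -0.001, -0.286], [0.001, -1.0, 0.001]]
ft_force: [-0.8, -0.8, 0.1]
width: 0.0642
```

```bash
python3 go.py .548 -.3945 .127 -17
```

```text
t 14.8 pos [ 0.547  -0.3969  0.1278] az -16.6 d [-2.6  0.8  0.2] w [-0.1  0.4  0. ] width 0.0642 F [-0.8 -0.8  0.1]
```

carry_out --motion '[{"wx": 0, "wy": 0, "wz": 0, "dx": -2, "dy": 0, "dz": 0, "gripper": 0.2}, {"wx": 0, "wy": 0, "wz": 0, "dx": -2, "dy": 0, "dz": 0, "gripper": 1}, {"wx": 0, "wy": 0, "wz": 0, "dx": -2, "dy": 0, "dz": 0, "gripper": 1}, {"wx": 0, "wy": 0, "wz": 0, "dx": -2, "dy": 0, "dz": 0, "gripper": 1}, {"wx": 0, "wy": 0, "wz": 0, "dx": -2, "dy": 0, "dz": 0, "gripper": 1}, {"wx": 0, "wy": 0, "wz": 0, "dx": -2, "dy": 0, "dz": 0, "gripper": 1}, {"wx": 0, "wy": 0, "wz": 0, "dx": -2, "dy": 0, "dz": 0, "gripper": 1}, {"wx": 0, "wy": 0, "wz": 0, "dx": -2, "dy": 0, "dz": 0, "gripper": 1}]' --squeeze 60

```text
time: 15.6
ee_pos: [0.5484, -0.3949, 0.1285]
tool_rot: [[-0.286, 0.003, 0.958], [-0.958, -0.001, -0.286], [0.001, -1.0, 0.003]]
ft_force: [1.6, 0.5, 5.0]
width: 0.0205
```

```bash
python3 go.py .548 -.3945 .127 -17
python3 - <<'E'
from h import *
s=sense();R=np.array(s['tool_rot']);p=np.array(s['ee_pos']);c=np.array([.5074,-.2605])
r=p[:2]-c;print('radius',np.hypot(*r),'ang',np.degrees(np.arctan2(r[1],r[0])))
for q in np.arange(.1,1.31,.1):
    a=-q;rr=np.array([np.cos(a)*r[0]-np.sin(a)*r[1],np.sin(a)*r[0]+np.cos(a)*r[1]])
    print(round(q,1),(R.T@np.r_[rr-r,0]*1000).round(1))
E
```

```text
t 15.6 pos [ 0.5484 -0.3949  0.1285] az -16.6 d [-0.3  1.5 -0.5] w [-0.2  0.4  0. ] width 0.0205 F [1.6 0.5 5. ]
radius 0.14050274019528383 ang -73.03237956276149
0.1 [  7.2  -0.  -12.1]
0.2 [ 13.1  -0.1 -24.8]
0.3 [ 17.7  -0.1 -38.1]
0.4 [ 21.   -0.1 -51.7]
0.5 [ 22.9  -0.2 -65.6]
0.6 [ 23.4  -0.2 -79.7]
0.7 [ 22.6  -0.3 -93.7]
0.8 [  20.3   -0.3 -107.5]
0.9 [  16.6   -0.4 -121.1]
1.0 [  11.6   -0.4 -134.2]
1.1 [   5.3   -0.5 -146.8]
1.2 [  -2.2   -0.5 -158.7]
1.3 [ -10.8   -0.5 -169.7]
```

carry_out --motion '[{"wx": 0, "wy": 0, "wz": 0, "dx": 3.8, "dy": 0, "dz": -6, "gripper": 1}, {"wx": 0, "wy": 0, "wz": 0, "dx": 7, "dy": 0, "dz": -12, "gripper": 1}, {"wx": 0, "wy": 0, "wz": 0, "dx": 13, "dy": 0, "dz": -25, "gripper": 1}, {"wx": 0, "wy": 0, "wz": 0, "dx": 17.5, "dy": 0, "dz": -38, "gripper": 1}, {"wx": 0, "wy": 0, "wz": 0, "dx": 21, "dy": 0, "dz": -52, "gripper": 1}, {"wx": 0, "wy": 0, "wz": 0, "dx": 23, "dy": 0, "dz": -66, "gripper": 1}, {"wx": 0, "wy": 0, "wz": 0, "dx": 23.5, "dy": 0, "dz": -80, "gripper": 1}, {"wx": 0, "wy": 0, "wz": 0, "dx": 23.5, "dy": 0, "dz": -80, "gripper": 1}, {"wx": 0, "wy": 0, "wz": 0, "dx": 23.5, "dy": 0, "dz": -80, "gripper": 1}]'

```text
time: 16.5
ee_pos: [0.4646, -0.3996, 0.1286]
tool_rot: [[-0.29, 0.005, 0.957], [-0.957, -0.011, -0.29], [0.01, -1.0, 0.008]]
ft_force: [4.7, -8.7, -1.7]
width: 0.0203
```

```bash
cat > arm.py <<'E'
from h import *
s=sense();R=np.array(s['tool_rot']);p=np.array(s['ee_pos']);c=np.array([.5074,-.2605])
r=p[:2]-c;a0=np.arctan2(r[1],r[0]);print('t',s['time'],p.round(4),'radius',np.hypot(*r),'q',np.radians(-73.2)-a0,'w',s['width'],np.round(s['ft_force'],1))
for q in np.arange(.1,1.31,.1):
    a=np.radians(-73.2)-q;rr=.1405*np.array([np.cos(a),np.sin(a)])
    print(round(q,1),(R.T@np.r_[rr-r,.1275-p[2]]*1000).round(1))
E
python3 arm.py
```

```text
t 16.5 [ 0.4646 -0.3996  0.1286] radius 0.14556124307745258 q 0.5914715485409285 w 0.02033202545719922 [ 4.7 -8.7 -1.7]
0.1 [-21.4   1.4  66.4]
0.2 [-15.5   1.4  53.7]
0.3 [-10.8   1.3  40.4]
0.4 [-7.5  1.2 26.8]
0.5 [-5.6  1.1 12.8]
0.6 [-5.1  1.  -1.2]
0.7 [ -6.    0.9 -15.2]
0.8 [ -8.2   0.8 -29.1]
0.9 [-11.9   0.6 -42.6]
1.0 [-16.8   0.5 -55.8]
1.1 [-23.1   0.3 -68.3]
1.2 [-30.6   0.1 -80.2]
1.3 [-39.2  -0.  -91.3]
```

carry_out --motion '[{"wx": 0, "wy": 0, "wz": 0, "dx": 0, "dy": 0, "dz": 0, "gripper": 1}, {"wx": 0, "wy": 0, "wz": 0, "dx": 0, "dy": 0, "dz": 0, "gripper": 1}, {"wx": 0, "wy": 0, "wz": 0, "dx": 0, "dy": 0, "dz": 0, "gripper": 1}]'

```text
time: 16.8
ee_pos: [0.4648, -0.3997, 0.1286]
tool_rot: [[-0.29, 0.005, 0.957], [-0.957, -0.012, -0.29], [0.01, -1.0, 0.008]]
ft_force: [3.7, -9.5, -0.8]
width: 0.0203
```

```bash
python3 arm.py|head -1;  python3 - <<'E'
from h import *
p=get_image('wrist');cv2.imwrite('pics/w6.png',p['frame'][:,:,::-1])
p=get_image('side');cv2.imwrite('pics/s6.png',cv2.resize(p['frame'][230:430,230:480,::-1],None,fx=3,fy=3))
E
```

```text
t 16.8 [ 0.4648 -0.3997  0.1286] radius 0.1455888610817041 q 0.5898586121588534 w 0.020288114875825262 [ 3.7 -9.5 -0.8]
```

View pics/w6.png

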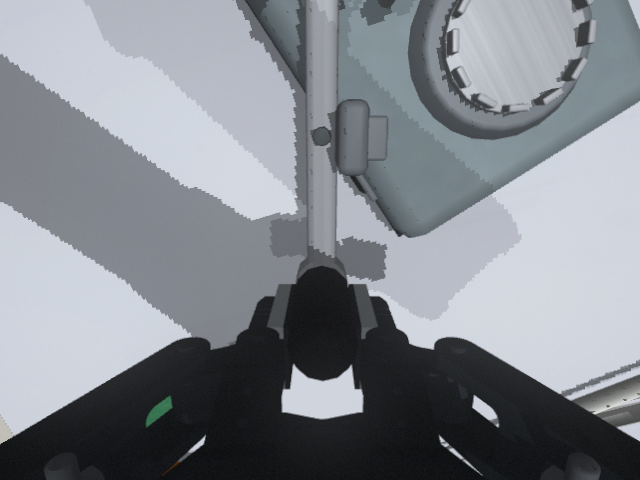

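View pics/s6.png

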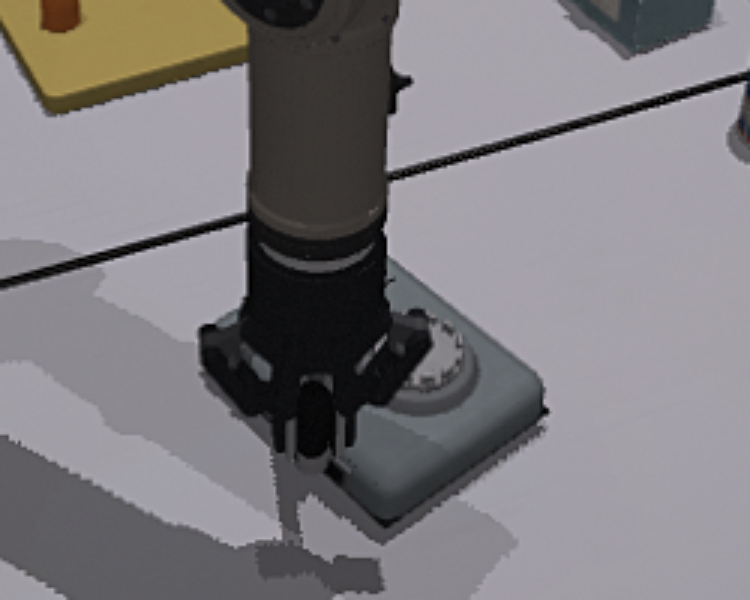

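carry_out --motion '[{"wx": 0, "wy": 0, "wz": 0, "dx": 4, "dy": 0, "dz": -6, "gripper": 1}, {"wx": 0, "wy": 0, "wz": 0, "dx": 3.3, "dy": 0, "dz": -14, "gripper": 1}, {"wx": 0, "wy": 0, "wz": 0, "dx": 1.2, "dy": 0, "dz": -28, "gripper": 1}, {"wx": 0, "wy": 0, "wz": 0, "dx": -2.3, "dy": 0, "dz": -41.5, "gripper": 1}, {"wx": 0, "wy": 0, "wz": 0, "dx": -2.3, "dy": 0, "dz": -41.5, "gripper": 1}, {"wx": 0, "wy": 0, "wz": 0, "dx": -2.3, "dy": 0, "dz": -41.5, "gripper": 1}]' --squeeze 80

```text
time: 17.5
ee_pos: [0.4276, -0.3825, 0.1286]
tool_rot: [[-0.287, 0.007, 0.958], [-0.958, -0.007, -0.287], [0.005, -1.0, 0.008]]
ft_force: [6.0, -4.5, 1.2]
width: 0.0199
```

```bash
python3 arm.py
```

```text
t 17.5 [ 0.4276 -0.3825  0.1286] radius 0.14574721154148684 q 0.8724879984861604 w 0.019916384007470332 [ 6.  -4.5  1.2]
0.1 [-15.4   1.9 106.8]
0.2 [-9.5  1.8 94.1]
0.3 [-4.9  1.7 80.8]
0.4 [-1.6  1.6 67.2]
0.5 [ 0.3  1.5 53.2]
0.6 [ 0.7  1.4 39.2]
0.7 [-0.2  1.3 25.2]
0.8 [-2.5  1.1 11.3]
0.9 [-6.2  1.  -2.2]
1.0 [-11.2   0.9 -15.3]
1.1 [-17.5   0.7 -27.9]
1.2 [-25.    0.6 -39.7]
1.3 [-33.7   0.5 -50.8]
```

```bash
sed -i 's/\.1405/.1457/' arm.py; python3 arm.py | tail -5
```

```text
0.9 [-1.2  1.  -3.8]
1.0 [ -6.5   0.9 -17.4]
1.1 [-13.    0.7 -30.4]
1.2 [-20.8   0.6 -42.7]
1.3 [-29.8   0.5 -54.2]
```

carry_out --motion '[{"wx": 0, "wy": 0, "wz": 0, "dx": -2.5, "dy": 0, "dz": -8, "gripper": 1}, {"wx": 0, "wy": 0, "wz": 0, "dx": -6.5, "dy": 0, "dz": -17.5, "gripper": 1}, {"wx": 0, "wy": 0, "wz": 0, "dx": -13, "dy": 0, "dz": -30.5, "gripper": 1}, {"wx": 0, "wy": 0, "wz": 0, "dx": -17, "dy": 0, "dz": -36.5, "gripper": 1}, {"wx": 0, "wy": 0, "wz": 0, "dx": -17, "dy": 0, "dz": -36.5, "gripper": 1}, {"wx": 0, "wy": 0, "wz": 0, "dx": -17, "dy": 0, "dz": -36.5, "gripper": 1}]'

```text
time: 18.1
ee_pos: [0.4005, -0.3565, 0.1287]
tool_rot: [[-0.289, 0.012, 0.957], [-0.957, -0.01, -0.289], [0.006, -1.0, 0.014]]
ft_force: [12.9, -7.0, -4.5]
width: 0.02
```

```bash
python3 arm.py | (head -1; tail -5)
```

```text
t 18.1 [ 0.4005 -0.3565  0.1287] radius 0.14371525656370387 q 1.1322342667646597 w 0.01996550593362034 [12.9 -7.  -4.5]
```

Run:
```python
from h import *
p=get_image('wrist');cv2.imwrite('pics/w7.png',p['frame'][:,:,::-1])
s=sense();T=np.eye(4);T[:3,:3]=s['tool_rot'];T[:3,3]=s['ee_pos'];Ci=np.linalg.inv(T@np.array(p['T_tool_cam']));p['R']=Ci[:3,:3];p['t']=Ci[:3,3]
np.savez('w7.npz',**{k:p[k] for k in p if k not in('frame','shot')})
```

```text
(no output)
```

View pics/w7.png

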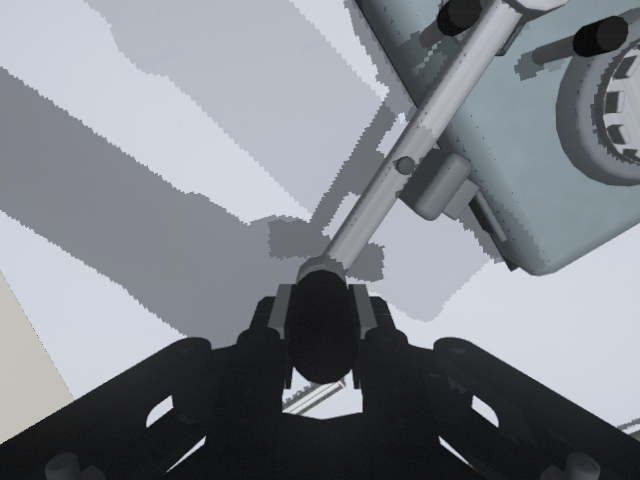

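Run:
```python
from h import *
z=np.load('w7.npz');p={k:z[k] for k in z}
for k in('fx','fy','cx','cy','k1'):p[k]=float(p[k])
for a,b in (((340,255),(508,6)),((328,248),(494,0)),((352,262),(520,12))):
    A,B=atz(p,a,.096),atz(p,b,.096);d=A-B;az=np.degrees(np.arctan2(d[1],d[0]));print(A[:2].round(4),B[:2].round(4),az,'q',np.radians(-73.2-az))
A=atz(p,(330,325),.15);print(A)
```

```text
[ 0.4135 -0.3413] [ 0.4949 -0.2704] -138.93077679429797 q 1.147218474953983
[ 0.4097 -0.3369] [ 0.4905 -0.2672] -139.1778981310858 q 1.1515315559328607
[ 0.4174 -0.3456] [ 0.4986 -0.2734] -138.3634810036369 q 1.137317295574243
[ 0.40729746 -0.34140082  0.15      ]
```

carry_out --motion '[{"wx": 0, "wy": 0, "wz": 0, "dx": -3, "dy": 0, "dz": -3, "gripper": 1}, {"wx": 0, "wy": 0, "wz": 0, "dx": -6, "dy": 0, "dz": -6, "gripper": 1}, {"wx": 0, "wy": 0, "wz": 0, "dx": -6, "dy": 0, "dz": -6, "gripper": 1}, {"wx": 0, "wy": 0, "wz": 0, "dx": -6, "dy": 0, "dz": -6, "gripper": 1}]'

```text
time: 18.55
ee_pos: [0.3963, -0.3507, 0.1287]
tool_rot: [[-0.289, 0.012, 0.957], [-0.957, -0.013, -0.289], [0.008, -1.0, 0.015]]
ft_force: [12.9, -10.7, -7.1]
width: 0.0198
```

```bash
python3 arm.py >o; head -1 o
```

```text
t 18.55 [ 0.3963 -0.3507  0.1287] radius 0.14310343465851763 q 1.1821310409223336 w 0.019826574152945302 [ 12.9 -10.7  -7.1]
```

carry_out --motion '[{"wx": 0, "wy": 0, "wz": 0, "dx": -2, "dy": 0, "dz": -3, "gripper": 1}, {"wx": 0, "wy": 0, "wz": 0, "dx": -2, "dy": 0, "dz": -3, "gripper": 1}, {"wx": 0, "wy": 0, "wz": 0, "dx": -2, "dy": 0, "dz": -3, "gripper": 1}, {"wx": 0, "wy": 0, "wz": 0, "dx": -2, "dy": 0, "dz": -3, "gripper": 1}]'

```text
time: 18.95
ee_pos: [0.396, -0.3503, 0.1288]
tool_rot: [[-0.29, 0.016, 0.957], [-0.957, -0.018, -0.29], [0.013, -1.0, 0.021]]
ft_force: [18.8, -15.7, -14.4]
width: 0.0199
```

```bash
python3 arm.py >o; head -1 o;python3 - <<'E'
from h import *
p=get_image('wrist');cv2.imwrite('pics/w8.png',p['frame'][:,:,::-1])
s=sense();T=np.eye(4);T[:3,:3]=s['tool_rot'];T[:3,3]=s['ee_pos'];Ci=np.linalg.inv(T@np.array(p['T_tool_cam']));p['R']=Ci[:3,:3];p['t']=Ci[:3,3]
np.savez('w8.npz',**{k:p[k] for k in p if k not in('frame','shot')})
p=get_image('top');cv2.imwrite('pics/t8.png',cv2.resize(p['frame'][200:340,120:540,::-1],None,fx=1.9,fy=1.9))
E
```

```text
t 18.95 [ 0.396  -0.3503  0.1288] radius 0.14309879187954827 q 1.1855396735850205 w 0.019940534065639965 [ 18.8 -15.7 -14.4]
```

View pics/w8.png

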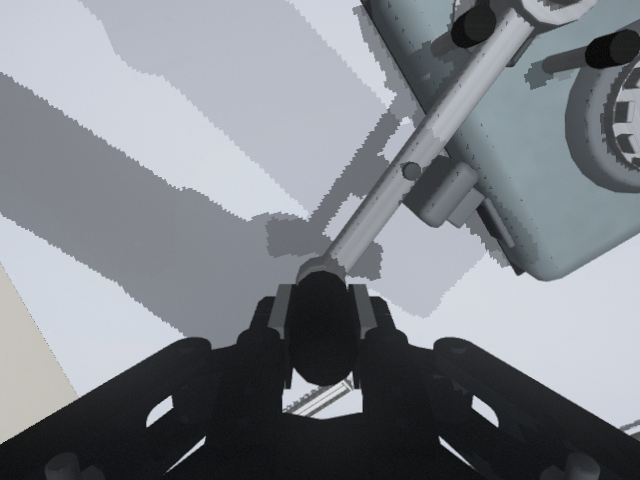

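View pics/t8.png

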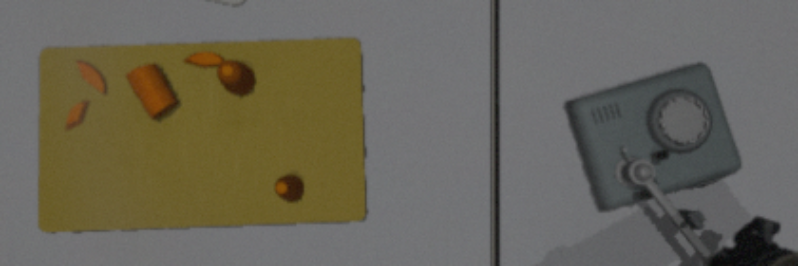

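At the stop: the last 3.6 mm of command moved the knob only 0.4 mm while the force rose, and the bar touches the stop pin. I'm easing off slightly and holding.

carry_out --motion '[{"wx": 0, "wy": 0, "wz": 0, "dx": 0.5, "dy": 0, "dz": 1, "gripper": 1}, {"wx": 0, "wy": 0, "wz": 0, "dx": 0.5, "dy": 0, "dz": 1, "gripper": 1}, {"wx": 0, "wy": 0, "wz": 0, "dx": 0.5, "dy": 0, "dz": 1, "gripper": 1}, {"wx": 0, "wy": 0, "wz": 0, "dx": 0.5, "dy": 0, "dz": 1, "gripper": 1}, {"wx": 0, "wy": 0, "wz": 0, "dx": 0.5, "dy": 0, "dz": 1, "gripper": 1}, {"wx": 0, "wy": 0, "wz": 0, "dx": 0.5, "dy": 0, "dz": 1, "gripper": 1}]'

```text
time: 19.65
ee_pos: [0.3961, -0.3504, 0.1288]
tool_rot: [[-0.29, 0.015, 0.957], [-0.957, -0.017, -0.29], [0.012, -1.0, 0.019]]
ft_force: [15.5, -14.2, -11.4]
width: 0.02
```

```bash
python3 arm.py >o; head -1 o;python3 - <<'E'
from h import *
p=get_image('side');cv2.imwrite('pics/s9.png',p['frame'][:,:,::-1])
print(np.abs(sense()['qvel']).max())
E
```

```text
t 19.65 [ 0.3961 -0.3504  0.1288] radius 0.1431012142247744 q 1.1843159760211148 w 0.020007394219080786 [ 15.5 -14.2 -11.4]
0.0011111743207899386
```

View pics/s9.png

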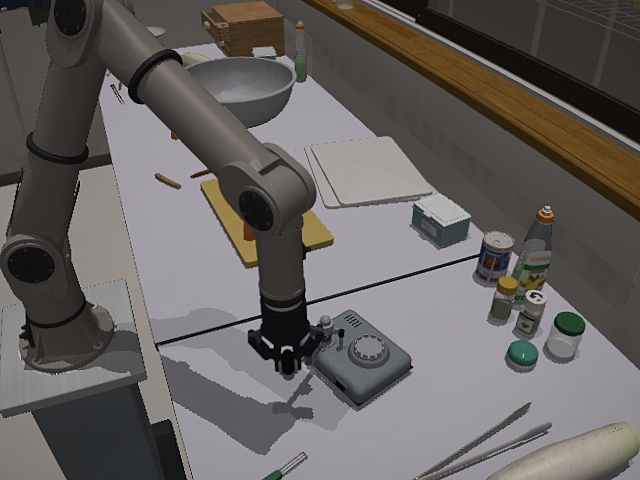

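```bash
python3 -c "
from bench import *
print(close_job())"
```

```text
the job is handed in; nothing more can be done
None
```

I lifted the peeled butt out of the drive cup and stood it on the empty near half of the board, released. I then swung the blade arm out by its knob to the outer stop and handed the job in at about 19.7 s, still gripping it at 80 N.

**Last checks**
- **Butt and other pieces:** the top view shows the butt and the fat butt standing, and the other pieces look as they did at the start. In the last side view my arm partly hid the butt.
- **At the stop:** the last 3.6 mm of commanded pull moved the knob only 0.4 mm while the force rose, and the wrist picture shows the bar against the stop pin. The arm was at rest, with about 21 N sideways on the tool.

**What disagreed**
- **Arm angle:** I could only estimate it. The tool position gave about 1.18 rad rather than 1.2. Just before the last two pulls, the wrist image gave 1.15 rad where the tool position gave 1.13.
- **Swing radius:** the tool swung 3 to 5 mm wider than the 140 mm radius, so I corrected the path during the swing.
- **Downward force:** about 11 N stayed on the wrist in the final hold, and I left it there.

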